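# Open the diorama crate's sprung gate and hold it wide

## Robot

A 7-joint arm with a two-finger parallel gripper is mounted at the origin on the work surface. World frame = base frame: x ahead of the robot, y to its left, z up, the work surface at z = 0. Lengths are in m, angles in rad, forces in N, time in s.
With the tool pointing down it reaches from about 0.425 to 0.825 m from the base axis. Payload 3.6 kg.
Tool frame: the origin (TCP) lies on the centre line of the jaws, within the pads' length; the fingertips stand 22 mm ahead of it and the grasp point (between the pads) lies 3 mm ahead of it; z points along the fingers, y is the line along which they close (so a half turn about z gives the same grasp; the last joint's range is limited). The gripper opens to 85 mm and grips with 20 to 120 N. Pads are 22 mm wide; open, the fingers measure 114 mm over their backs; the gripper's body (76 mm by 85 mm) begins 54 mm behind the grasp point. The pads swing forward as they close: fully open they stand 13 mm farther back than shut.
Start: joints at [1.173, 0.615, -0.013, 1.423, 0.008, 1.103, -0.04], TCP at [0.236, -0.606, 0.253] pointing down, gripper open.
Joint ranges: [-3.12, 3.12], [-0.3, 2.06], [-1.34, 1.32], [0.26, 2.42], [-1.36, 4.5], [0.01, 1.98], [-2.84, 2.84]. Speed limits (rad/s): [2.79, 2.79, 3.14, 3.14, 3.14, 3.14, 3.14].

## Interface

Orientations are given as a 3x3 rotation matrix whose columns are the frame's x, y, z axes.
In Python, from cell import env gives the robot as it stands. The module is installed in compiled form; this text tells all that it offers.
- The arm moves only by the tool servo_tool, never from a script. Its argument "commands" is one flat list of numbers, 6 for each row, row after row: the shift along the tool's x, y, z in units of 25 mm (1.0 is 25 mm), then the turn, a rotation vector about the tool's x, y, z in units of 5 degrees (1.0 is 5 degrees). In form: [x, y, z, wx, wy, wz, x, y, z, wx, wy, wz, ...]. A call has 1 to 10 rows; each row shifts and turns the commanded pose from where the row before left it, along the tool's axes as they then stand; what a row does not reach is not made up. A row lasts 1/12 s, in which the tool goes at most 41.7 mm and 7.16 degrees, less where a joint would pass 70% of its speed; a pose out of reach is approached as far as the arm can. A call with a number of a shift or a turn outside -1 to 1 is refused whole. A call with a gripper value outside its range is refused whole. "hand" is the opening in per cent of the stroke, from 0 (shut) to 100 (fully open), set as the call begins (left out, the last holds). The fingers move at their own pace and stop on an object; "force" is the grip in N (left out, the last holds). Time passes only in rows, so rows that do not move let the fingers close. It gives the time, the measured TCP pose, the force, the opening and the grip force at its end, in the units of the state.
- env.get_obs(): the state, without advancing time (a new reading comes with each control period).
- env.grab_frame(name): name is "scene" or "top" or "wrist"; returns a dict with "image" (420x560x3 uint8, red, green, blue), "camera_matrix" (3x3 intrinsics, pixels), "T" (4x4, takes a point from camera to world coordinates). Camera axes: x right, y down, z forward; pixel columns grow to the right and rows downward; lengths in m; the calibration is good to about 2 mm. A picture is of the moment at which its call begins. There is no depth.
- env.hand_in(): hands the job in; it is judged then, once.
The state is a dict: "t": time; "qpos": joint angles; "joint_velocities": joint speeds; "joint_efforts": joint torques, N m; "ee_pos": TCP position; "ee_rot": TCP orientation; "force": force on the tool from outside, world axes, zero at the start; "torque": the same for the moment, N m; "finger_gap": opening from 0.0 (shut) to 1.0 (fully open); "grasp_force": force on a finger pad.
Only numpy, scipy, OpenCV 4.12 (cv2) and the standard library are available. Lean on these libraries where they do the work, as an engineer would, in place of code of your own. Each camera call takes 0.05 s, during which the arm holds its last target. There are 200 camera calls.

## Task

The carrying crate on the bench holds a finished diorama that a colleague is about to slide out of its front. Pinch back the stay-put catch on the crate's front panel, then squeeze the spring catch on the gate's top tube and, keeping hold, swing the gate outward past its half-open check until it stands wide open, square to the crate's front or a little beyond. Finish while still holding it there, because it springs back when let go; do not touch the diorama and leave the other things on the bench as they are.

Things in the scene. Friction and masses are not known exactly. Their poses are not given: they have to be found in the camera images.
- crate: Open-topped birch plywood carrying crate, fixed to the bench: 350 mm wide (its y), 260 mm deep (its x), 150 mm high. Origin at the centre of its underside, z up. Its front, with the gate, is its -x side; the hinge is at the -y end of the front, the fixed front panel (70 mm wide, 12 mm thick) with the post catch at the +y end.
- gate_hinge (a point): Point on the gate's vertical hinge axis, 172 mm above the bench; crate frame (-130, -130, 172) mm. Does not move with the gate. The housing of the half-open check on the hinge post beside it reaches up to 170 mm.
- gate (a joint): Gate angle, rad: 0 shut, grows as it swings outward (counter-clockwise from above); 1.57 is square, stop at 1.75. A spring hinge pulls it shut, 0.06 N m when shut to 0.15 N m when wide. The half-open check, a spring plunger on the hinge post, resists between about 0.5 and 0.85 rad by some 0.3 N m more; beyond it the gate, if let go, swings back to between 1.0 and 1.2 rad and stays there.
- gate_end (a point): Top of the gate's free end, on its centre line, 148 mm above the bench and 212 mm from the hinge axis. The gate is a frame of 16 mm square aluminium tube with upright steel wires, 220 mm long from the hinge axis, reaching from 14 to 148 mm above the bench; shut, it runs along the crate's y.
- post_catch (a joint): Travel, m, of the stay-put slide bolt on the crate's front panel: 0 shut (its tongue lies across the outside of the gate's free end), 0.020 fully back; the gate is free of it from 0.016. It moves along the crate's +y (away from the hinge) against about 5 N of friction and stays where it is left.
- post_tab_fixed (a point): Centre of the post catch's fixed finger tab, an upright steel plate on the top edge of the front panel: 20 mm across (crate x), 6 mm thick (crate y), 44 mm tall; centre 172 mm above the bench, 289 mm from the hinge axis.
- post_tab_moving (a point): Centre of the post catch's sliding tab, the same plate, 172 mm above the bench; 40 mm nearer the hinge than the fixed tab when shut (46 mm over both outer faces), 20 mm when fully pinched (26 mm over the outer faces).
- gate_catch (a joint): Travel, m, of the sprung bolt in the gate's top tube: 0 shut (its tip is behind the strike lip on the front panel), 0.014 fully squeezed; the gate is free of it from 0.010. It moves along the gate towards the hinge, against a spring of 6 to 10 N, and springs back when let go, so it must be kept squeezed until the gate has left the strike lip (0.1 rad).
- gate_tab_fixed (a point): Centre of the gate catch's fixed finger tab, an upright steel plate on the gate's top tube: 20 mm across the gate, 6 mm thick along the gate, 44 mm tall; centre 170 mm above the bench, 103 mm from the hinge axis. Moves with the gate.
- gate_tab_moving (a point): Centre of the gate catch's sliding tab, the same plate, 170 mm above the bench; 40 mm farther from the hinge than the fixed tab when shut (46 mm over both outer faces), 26 mm when squeezed (32 mm over the outer faces). Moves with the gate.
- diorama: Scenery board 205 x 185 mm with hills, trees and track standing in the crate behind the gate, highest point about 100 mm above the bench. Origin at the centre of its underside. Not to be touched.
- paint_jar: Bystander: paint jar, 42 mm diameter, 48 mm high, standing before the front panel. Origin under its centre.
- goods_wagon: Bystander: model goods wagon, 114 x 33 x 40 mm, beside the front panel. Origin under its centre.
- model_house: Bystander: small model house, 60 x 91 x 78 mm, beside the hinge post, clear of the gate's swing. Origin under its centre.
- glue_bottle: Bystander: white glue bottle, 38 mm diameter, 105 mm high. Origin under its centre.
- screwdriver: Bystander: screwdriver lying on the bench, 170 mm long.
- tape_roll: Bystander: roll of tape lying flat, 84 mm diameter, 19 mm high.
- pliers: Bystander: pliers lying on the bench, 150 mm long, 11 mm high.

How it is judged:
By the outcome, as a careful person would: the job done as asked, in the order asked, and still so for the second after the job is handed in, while the arm keeps its last pose, push and grip.
It also fails if it takes over 38 s, if anything falls off the work surface, if the arm or the gripper's body presses on something with over 40 N, if the wrist force passes 120 N, or if a joint passes its speed limit or range.

## Working session

There is one attempt and no reset: what is moved stays moved. The work goes in short steps, Python scripts to look and compute and a tool call to move; the robot and the scene stay as the last step left them, time stands still between calls to the robot, and variables do not carry over. Pictures are saved under pics/ and viewed, at most 10 in all, crops included, and the job is handed in when it is done.

Besides the shell and the picture viewer there is one more tool, called as name(argument=value, ...) on one line, values as JSON. servo_tool: Moves the arm, as the interface text tells. Its arguments: {"type":"object","properties":{"commands":{"type":"array"},"hand":{"type":"number"},"force":{"type":"number"}},"required":["commands"]}

```bash
mkdir -p pics; python3 - <<'E'
from cell import env
import cv2,numpy as np
o=env.get_obs();print(o['t'],o['ee_pos'],np.round(o['ee_rot'],3),o['finger_gap'])
for n in('scene','top'):
    f=env.grab_frame(n);np.savez(n,K=f['camera_matrix'],T=f['T'])
    cv2.imwrite(f'pics/{n}0.png',cv2.resize(f['image'][:,:,::-1],(800,600)))
    print(f['T'].round(3).tolist(),f['camera_matrix'].round(1).tolist())
E
```

```text
0.0 [ 0.23589677 -0.60492277  0.25211633] [[ 0.932  0.363 -0.001]
 [ 0.363 -0.932  0.002]
 [-0.    -0.003 -1.   ]] 1.0008247921527935
[[0.606, 0.638, -0.475, 1.196], [0.795, -0.487, 0.36, -0.5], [-0.001, -0.596, -0.803, 1.142], [0.0, 0.0, 0.0, 1.0]] [[485.7, 0.0, 282.4], [0.0, 485.7, 215.2], [0.0, 0.0, 1.0]]
[[-0.025, -0.981, 0.191, 0.36], [-1.0, 0.021, -0.023, -0.015], [0.019, -0.191, -0.981, 1.252], [0.0, 0.0, 0.0, 1.0]] [[395.1, 0.0, 273.1], [0.0, 395.1, 206.1], [0.0, 0.0, 1.0]]
```

View pics/scene0.png

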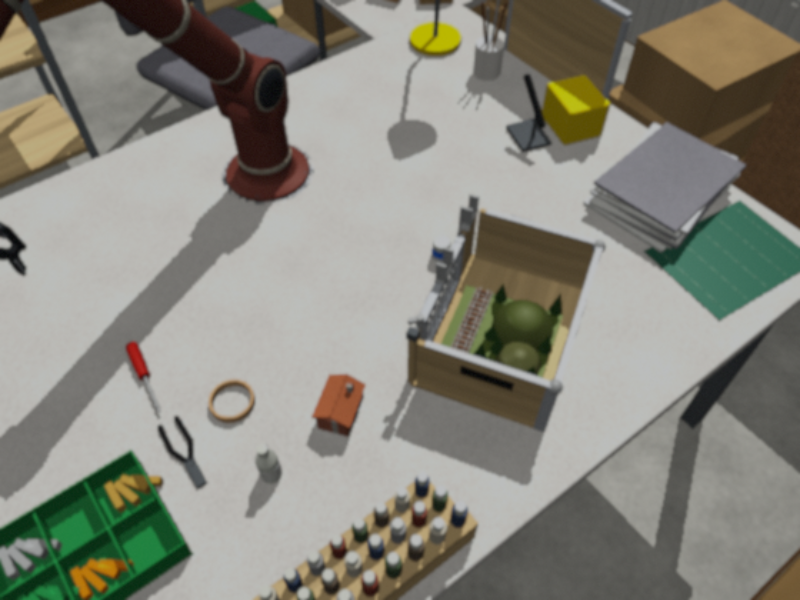

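View pics/top0.png

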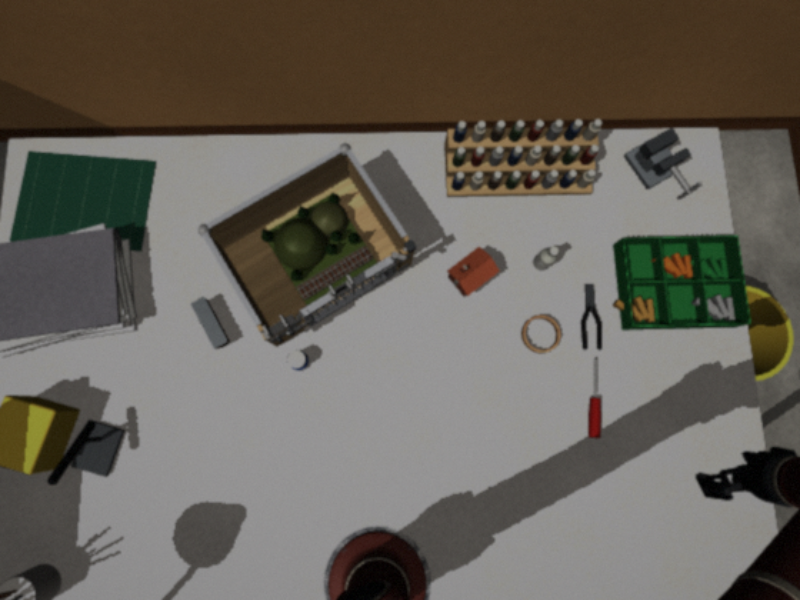

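The pictures show the crate ahead-left of the robot. In the top view (800×600) its corners are at about (206,230), (345,150), (408,248), (272,337), the hinge is at the right, and the jar is at (298,358). I'll do a rough fit and take an enlarged crop.

```bash
cat > h.py <<'E'
import numpy as np,cv2
def ray(n,uv,z):
    d=np.load(n+'.npz');T=d['T'];p=np.linalg.inv(d['K'])@[*uv,1];r=T[:3,:3]@p
    return T[:3,3]+r*(z-T[2,3])/r[2]
def proj(n,P):
    d=np.load(n+'.npz');Ti=np.linalg.inv(d['T']);c=np.atleast_2d(P)@Ti[:3,:3].T+Ti[:3,3];c=c@d['K'].T
    return c[:,:2]/c[:,2:]
def crate(p,L):  # p=x,y,yaw ; L in mm
    c,s=np.cos(p[2]),np.sin(p[2]);L=np.atleast_2d(L)/1000
    return L@np.array([[c,s,0],[-s,c,0],[0,0,1]])+[p[0],p[1],0]
E
python3 - <<'E'
from h import *
from cell import env
from scipy.optimize import least_squares
px=np.array([[206,230],[345,150],[408,248],[272,337]])*.7
L=[[130,175,150],[130,-175,150],[-130,-175,150],[-130,175,150]]
f=lambda p:(proj('top',crate(p,L))-px).ravel()
r=least_squares(f,[.6,.1,.5]);print(r.x,r.fun.round(1))
np.save('p0',r.x)
for n,b in(('top',(180,160,300,250)),('scene',(275,130,435,300))):
    im=env.grab_frame(n)['image'][b[1]:b[3],b[0]:b[2],::-1]
    k=800/im.shape[1] if im.shape[0]/im.shape[1]<.75 else 600/im.shape[0]
    print(n,k,b);cv2.imwrite(f'pics/{n}1.png',cv2.resize(im,None,fx=k,fy=k,interpolation=cv2.INTER_CUBIC))
E
```

```text
[0.69145275 0.12061313 0.55120072] [-3.6  1.5  1.8 -3.2  5.7 -1.2 -3.7  2.1]
top 6.666666666666667 (180, 160, 300, 250)
scene 3.5294117647058822 (275, 130, 435, 300)
```

View pics/top1.png

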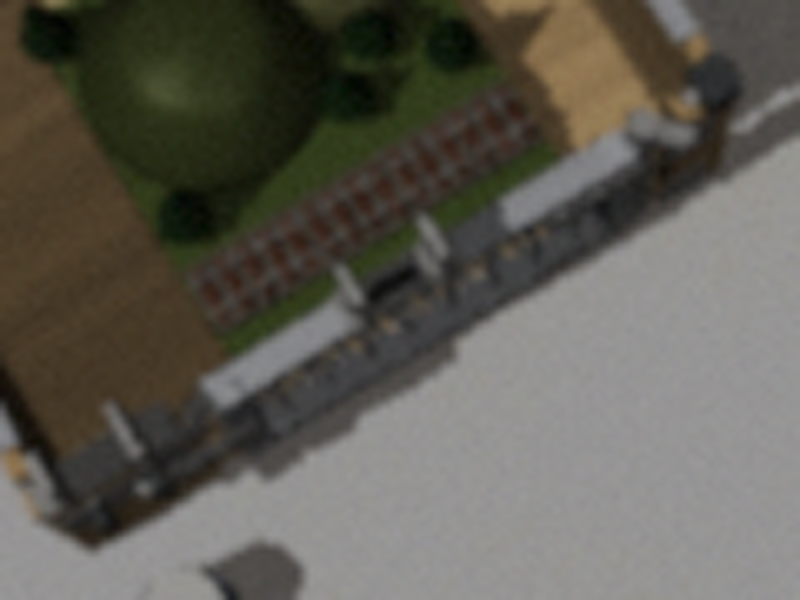

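View pics/scene1.png

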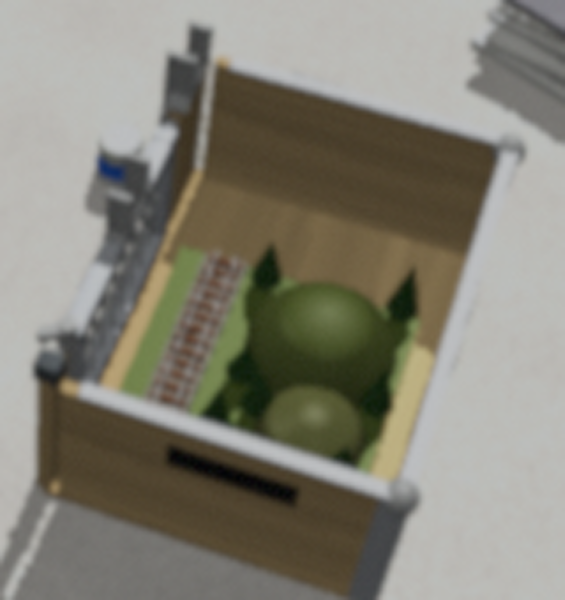

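The top crop shows the tab top faces: post fixed (38,483), post moving (125,430), gate moving (349,285), gate fixed (431,238). The scene crop shows the post tabs at (200,30) and (182,60). I'll fit the crate pose on these.

```bash
cat >> h.py <<'E'
TABS={'pf':[-130,159,172],'pm':[-130,119,172],'gm':[-130,13,170],'gf':[-130,-27,170],'hinge':[-130,-130,172]}
E
python3 - <<'E'
from h import *
from cell import env
from scipy.optimize import least_squares
px=np.array([[38,483],[125,430],[349,285],[431,238]])/6.6667+[180,160]
L=[[-130,159,194],[-130,119,194],[-130,13,192],[-130,-27,192]]
ps=np.array([[200,30],[182,60]])/3.5294+[275,130]
f=lambda p:np.r_[(proj('top',crate(p,L))-px).ravel(),.5*(proj('scene',crate(p,L[:2]))-ps).ravel()]
r=least_squares(f,np.load('p0.npy'));print(r.x,r.fun.round(1))
np.save('p',r.x)
for k in TABS:print(k,crate(r.x,TABS[k]).round(4),np.linalg.norm(crate(r.x,TABS[k])[0,:2]).round(3))
print('open tabs',[crate(r.x,[-130-a*np.sin(g),-130+a*np.cos(g),170]).round(3) for g in(.6,1.2,1.65) for a in (123,)])
print('jar',ray('top',np.array([298,353])*.7,.048))
E
```

```text
[0.69408137 0.1281312  0.5508303 ] [ 0.2 -0.5 -0.1 -0.5 -0.1  0.5 -0.  -0.2 -0.7 -1.1 -0.4 -0.5]
pf [[0.5001 0.1956 0.172 ]] 0.537
pm [[0.521  0.1615 0.172 ]] 0.545
gm [[0.5765 0.0712 0.17  ]] 0.581
gf [[0.5974 0.0371 0.17  ]] 0.599
hinge [[ 0.6514 -0.0507  0.172 ]] 0.653
open tabs [array([[ 0.539, -0.001,  0.17 ]]), array([[ 0.53 , -0.073,  0.17 ]]), array([[ 0.552, -0.123,  0.17 ]])]
jar [0.47158832 0.15518055 0.048     ]
```

servo_tool(commands=[0, 0, 0, 0, 0, -0.7, 0, 0, 0, 0, 0, -0.7, 0, 0, 0, 0, 0, -0.65, 0.98, -0.41, 0, 0, 0, 0, 0.98, -0.41, 0, 0, 0, 0, 0.98, -0.41, 0, 0, 0, 0, 0.98, -0.41, 0, 0, 0, 0, 0.98, -0.41, 0, 0, 0, 0, 0.98, -0.41, 0, 0, 0, 0, 0.98, -0.41, 0, 0, 0, 0], hand=100, force=40)

```text
t: 1.03
ee_pos: [0.3453, -0.4535, 0.2532]
ee_rot: [[0.852, 0.523, -0.0], [0.523, -0.852, 0.0], [-0.0, -0.0, -1.0]]
force: [0.9, -0.5, 0.2]
finger_gap: 0.998
grasp_force: 0.0
```

servo_tool(commands=[0.98, -0.41, 0, 0, 0, 0, 0.98, -0.41, 0, 0, 0, 0, 0.98, -0.41, 0, 0, 0, 0, 0.98, -0.41, 0, 0, 0, 0, 0.98, -0.41, 0, 0, 0, 0, 0.98, -0.41, 0, 0, 0, 0, 0.98, -0.41, 0, 0, 0, 0, 0.98, -0.41, 0, 0, 0, 0, 0.98, -0.41, 0, 0, 0, 0, 0.98, -0.41, 0, 0, 0, 0])

```text
t: 1.87
ee_pos: [0.5004, -0.238, 0.2532]
ee_rot: [[0.852, 0.523, -0.0], [0.523, -0.852, 0.0], [-0.0, -0.0, -1.0]]
force: [0.3, 1.0, -0.3]
finger_gap: 1.0
grasp_force: 0.0
```

servo_tool(commands=[0.53, -0.93, 0, 0, 0, 0, 0.53, -0.93, 0, 0, 0, 0, 0.53, -0.93, 0, 0, 0, 0, 0.53, -0.93, 0, 0, 0, 0, 0.53, -0.93, 0, 0, 0, 0, 0.53, -0.93, 0, 0, 0, 0, 0.53, -0.93, 0, 0, 0, 0, 0.53, -0.93, 0, 0, 0, 0, 0.53, -0.93, 0, 0, 0, 0, 0.53, -0.93, 0, 0, 0, 0])

```text
t: 2.7
ee_pos: [0.4908, 0.0296, 0.2534]
ee_rot: [[0.852, 0.523, -0.0], [0.523, -0.852, -0.0], [-0.0, 0.0, -1.0]]
force: [-0.4, -0.0, 0.2]
finger_gap: 0.998
grasp_force: 0.0
```

servo_tool(commands=[0.6, -0.8, 0, 0, 0, 0, 0.6, -0.8, 0, 0, 0, 0, 0.6, -0.8, 0, 0, 0, 0, 0.6, -0.8, 0, 0, 0, 0, 0.6, -0.8, 0, 0, 0, 0, 0.3, -0.7, 0, 0, 0, 0, 0, 0, 0, 0, 0, 0, 0, 0, 0, 0, 0, 0])

```text
t: 3.37
ee_pos: [0.4995, 0.1727, 0.2532]
ee_rot: [[0.851, 0.526, -0.001], [0.526, -0.851, -0.0], [-0.0, -0.0, -1.0]]
force: [-0.8, -0.3, -0.1]
finger_gap: 0.997
grasp_force: 0.0
```

```bash
cat >> h.py <<'E'
def local(p,w):
    c,s=np.cos(p[2]),np.sin(p[2]);return (np.array(w)-[p[0],p[1],0])@np.array([[c,-s,0],[s,c,0],[0,0,1]])*1000
E
python3 - <<'E'
from h import *
from cell import env
o=env.get_obs();p=np.load('p.npy');print(o['t'],o['ee_pos'],'local mm',local(p,o['ee_pos']))
f=env.grab_frame('wrist');np.savez('wrist',K=f['camera_matrix'],T=f['T'])
cv2.imwrite('pics/w1.png',cv2.resize(f['image'][:,:,::-1],(800,600)))
for k in ['pf','pm','gm','gf']:
    L=np.array(TABS[k]);L[2]+=22;print(k,'pred px(800)',(proj('wrist',crate(p,L))/.7).round())
E
```

```text
3.3667 [0.49946254 0.17265443 0.25315479] local mm [-142.52957648  139.80031395  253.15479027]
pf pred px(800) [[351. 326.]]
pm pred px(800) [[459. 326.]]
gm pred px(800) [[744. 326.]]
gf pred px(800) [[851. 326.]]
```

View pics/w1.png

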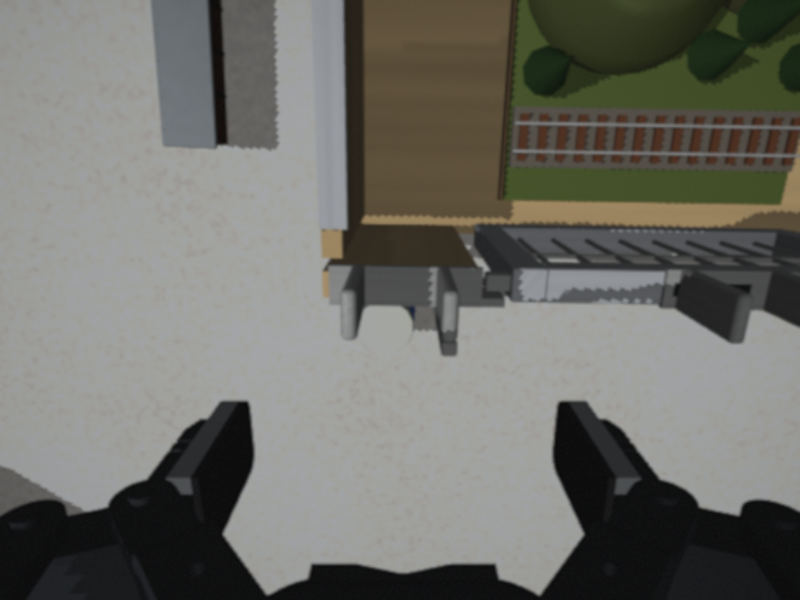

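The wrist view has the post tab tops at (348,315) and (450,315) and the gate's moving tab at (738,317). The predictions were (351,326), (459,326) and (744,326), so the crate lies about +3.5 mm in x and +2 mm in y (crate axes) from my fit. The jaws straddle the tabs. I'll move over and descend.

servo_tool(commands=[0.32, -0.22, 0, 0, 0, 0, 0.32, -0.22, 0, 0, 0, 0, 0, 0, 0.6, 0, 0, 0, 0, 0, 0.6, 0, 0, 0, 0, 0, 0.6, 0, 0, 0, 0, 0, 0.6, 0, 0, 0, 0, 0, 0.52, 0, 0, 0, 0, 0, 0, 0, 0, 0, 0, 0, 0, 0, 0, 0])

```text
t: 4.17
ee_pos: [0.5081, 0.1894, 0.18]
ee_rot: [[0.852, 0.523, -0.001], [0.523, -0.852, -0.0], [-0.001, -0.0, -1.0]]
force: [0.3, -0.1, 0.9]
finger_gap: 0.999
grasp_force: 0.0
```

```bash
python3 - <<'E'
from h import *
from cell import env
p=np.load('p.npy');p[:2]=crate(p,[3.5,2,0])[0,:2];np.save('p',p)
o=env.get_obs();print(p,o['t'],local(p,o['ee_pos']),o['force'])
E
```

```text
[0.6960169  0.13166726 0.5508303 ] 4.1667 [-129.93458925  147.575655    179.97782581] [ 0.34205951 -0.1089771   0.87284608]
```

servo_tool(commands=[0, 0, 0, 0, 0, 0, 0, 0, 0, 0, 0, 0, 0, 0, 0, 0, 0, 0, 0, 0, 0, 0, 0, 0, 0, 0, 0, 0, 0, 0, 0, 0, 0, 0, 0, 0, 0, 0, 0, 0, 0, 0, 0, 0, 0, 0, 0, 0, 0, 0, 0, 0, 0, 0, 0, 0, 0, 0, 0, 0], hand=20, force=30)

```text
t: 5.0
ee_pos: [0.5084, 0.1907, 0.1826]
ee_rot: [[0.853, 0.522, 0.003], [0.522, -0.853, 0.003], [0.004, -0.001, -1.0]]
force: [-1.4, 0.4, 7.8]
finger_gap: 0.291
grasp_force: 35.4
```

servo_tool(commands=[0, 0, 0, 0, 0, 0, 0, 0, 0, 0, 0, 0, 0, 0, 0, 0, 0, 0, 0, 0, 0, 0, 0, 0, 0, 0, -0.8, 0, 0, 0, 0, 0, -0.8, 0, 0, 0, 0, 0, -0.8, 0, 0, 0, 0, 0, 0, 0, 0, 0], hand=100)

```text
t: 5.67
ee_pos: [0.5099, 0.1905, 0.244]
ee_rot: [[0.852, 0.523, 0.007], [0.523, -0.852, 0.003], [0.008, 0.001, -1.0]]
force: [0.7, 0.2, 1.4]
finger_gap: 0.999
grasp_force: 0.0
```

servo_tool(commands=[0, 0.8, 0, 0, 0, 0, 0, 0.8, 0, 0, 0, 0, 0, 0.8, 0, 0, 0, 0, 0, 0.8, 0, 0, 0, 0, 0, 0.8, 0, 0, 0, 0, 0, 0.8, 0, 0, 0, 0, 0, 0.8, 0, 0, 0, 0, 0, 0.8, 0, 0, 0, 0, 0, 0, 0, 0, 0, 0, 0, 0, 0, 0, 0, 0])

```text
t: 6.5
ee_pos: [0.5914, 0.0517, 0.2392]
ee_rot: [[0.854, 0.521, -0.002], [0.521, -0.854, -0.0], [-0.002, -0.001, -1.0]]
force: [0.1, 0.5, 0.8]
finger_gap: 0.997
grasp_force: 0.0
```

```bash
python3 - <<'E'
from h import *
from cell import env
o=env.get_obs();p=np.load('p.npy');print(o['t'],o['ee_pos'],'local mm',local(p,o['ee_pos']),o['finger_gap'])
f=env.grab_frame('wrist');np.savez('wrist',K=f['camera_matrix'],T=f['T'])
cv2.imwrite('pics/w2.png',cv2.resize(f['image'][:,:,::-1],(800,600)))
for k in ['pf','pm','gm','gf']:
    L=np.array(TABS[k]);L[2]+=22;print(k,'pred px(800)',(proj('wrist',crate(p,L))/.7).round())
E
```

```text
6.5 [0.59136918 0.05171897 0.23920001] local mm [-131.01382248  -13.35107527  239.20000552] 0.9967793310874239
pf pred px(800) [[-89. 372.]]
pm pred px(800) [[ 25. 371.]]
gm pred px(800) [[328. 368.]]
gf pred px(800) [[441. 368.]]
```

View pics/w2.png

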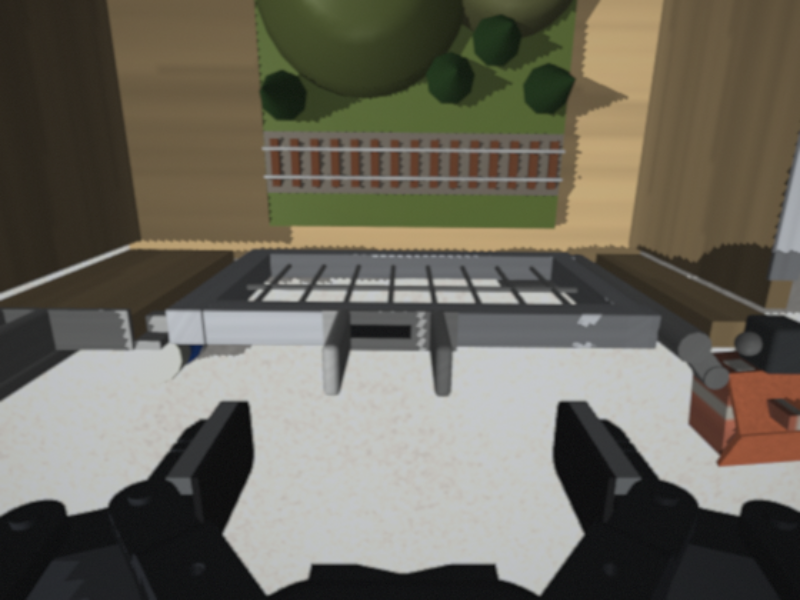

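The wrist view shows the gate tabs at (333,370) and (441,370), close to prediction, with the jaws straddling them. I'll descend and squeeze.

servo_tool(commands=[0.04, 0.02, 0.5, 0, 0, 0, 0, 0, 0.6, 0, 0, 0, 0, 0, 0.6, 0, 0, 0, 0, 0, 0.5, 0, 0, 0, 0, 0, 0, 0, 0, 0, 0, 0, 0, 0, 0, 0])

```text
t: 7.05
ee_pos: [0.5917, 0.0548, 0.1848]
ee_rot: [[0.851, 0.525, -0.002], [0.525, -0.851, 0.001], [-0.001, -0.002, -1.0]]
force: [-0.0, 0.5, 0.7]
finger_gap: 1.002
grasp_force: 0.0
```

servo_tool(commands=[0, 0, 0, 0, 0, 0, 0, 0, 0, 0, 0, 0, 0, 0, 0, 0, 0, 0, 0, 0, 0, 0, 0, 0, 0, 0, 0, 0, 0, 0, 0, 0, 0, 0, 0, 0, 0, 0, 0, 0, 0, 0, 0, 0, 0, 0, 0, 0, 0, 0, 0, 0, 0, 0, 0, 0, 0, 0, 0, 0], hand=25, force=45)

```text
t: 7.88
ee_pos: [0.5946, 0.0518, 0.1879]
ee_rot: [[0.854, 0.521, 0.005], [0.521, -0.854, -0.001], [0.004, 0.003, -1.0]]
force: [0.2, -2.1, 7.1]
finger_gap: 0.358
grasp_force: 45.7
```

```bash
python3 - <<'E'
from h import *
from cell import env
o=env.get_obs();p=np.load('p.npy');print(o['t'],local(p,o['ee_pos']),o['force'],o['torque'],o['qpos'].round(2))
E
```

```text
7.8833 [-128.23432299  -14.99495762  187.91452771] [ 0.23258225 -2.13244386  7.12728671] [ 0.0665462   0.30024485 -0.06906704] [-0.03  0.6  -0.16  1.67  0.12  0.88 -1.25]
```

servo_tool(commands=[-0.243, 0.006, -0.08, 0, 0, -0.6, -0.243, 0.006, 0, 0, 0, -0.6, -0.243, 0.006, 0, 0, 0, -0.6, -0.243, 0.006, 0, 0, 0, -0.6, -0.243, 0.006, 0, 0, 0, -0.6, -0.243, 0.006, 0, 0, 0, -0.6, -0.243, 0.006, 0, 0, 0, -0.6, -0.243, 0.006, 0, 0, 0, -0.6])

```text
t: 8.55
ee_pos: [0.558, 0.0196, 0.188]
ee_rot: [[0.565, 0.825, 0.002], [0.825, -0.565, 0.0], [0.001, 0.001, -1.0]]
force: [1.6, -0.4, 1.0]
finger_gap: 0.352
grasp_force: 44.9
```

```bash
cat > st.py <<'E'
from h import *
from cell import env
o=env.get_obs();p=np.load('p.npy');l=local(p,o['ee_pos']);v=l[:2]+130
R=o['ee_rot'];print(o['t'],l.round(1),'r',np.hypot(*v).round(1),'ang',np.arctan2(-v[0],v[1]).round(3),'toolyaw',(np.arctan2(R[1,0],R[0,0])-p[2]).round(3),o['force'].round(1),'toolF',(R.T@o['force']).round(1),o['torque'].round(2),o['finger_gap'].round(3))
E
python3 st.py
```

```text
Traceback (most recent call last):
  File "st.py", line 4, in <module>
    R=o['ee_rot'];print(o['t'],l.round(1),'r',np.hypot(*v).round(1),'ang',np.arctan2(-v[0],v[1]).round(3),'toolyaw',(np.arctan2(R[1,0],R[0,0])-p[2]).round(3),o['force'].round(1),'toolF',(R.T@o['force']).round(1),o['torque'].round(2),o['finger_gap'].round(3))
                                                                                                                                                                                                                                         ^^^^^^^^^^^^^^^^^^^^^
AttributeError: 'float' object has no attribute 'round'
```

Smooth so far. Next are the check rows.

servo_tool(commands=[-0.243, 0.006, 0, 0, 0, -0.6, -0.243, 0.006, 0, 0, 0, -0.6, -0.243, 0.006, 0, 0, 0, -0.6, -0.243, 0.006, 0, 0, 0, -0.6, -0.243, 0.006, 0, 0, 0, -0.6, -0.243, 0.006, 0, 0, 0, -0.6, -0.243, 0.006, 0, 0, 0, -0.6, -0.243, 0.006, 0, 0, 0, -0.6])

```text
t: 9.22
ee_pos: [0.538, -0.0238, 0.188]
ee_rot: [[0.179, 0.984, -0.002], [0.984, -0.179, 0.001], [0.001, -0.002, -1.0]]
force: [-1.8, 2.4, 3.3]
finger_gap: 0.359
grasp_force: 44.4
```

```bash
sed -i "s/o\['finger_gap'\].round(3)/o['finger_gap'],o['qpos'].round(2)/" st.py;python3 st.py
```

```text
9.2167 [-216.   -49.8  188. ] r 117.6 ang 0.82 toolyaw 0.84 [-1.8  2.4  3.3] toolF [ 2.  -2.2 -3.3] [ 0.57  0.65 -0.19] 0.35855625082451154 [ 0.27  0.55 -0.41  1.82  0.28  0.83 -0.45]
```

servo_tool(commands=[-0.243, 0.006, 0, 0, 0, -0.6, -0.243, 0.006, 0, 0, 0, -0.6, -0.243, 0.006, 0, 0, 0, -0.6, -0.243, 0.006, 0, 0, 0, -0.6, -0.243, 0.006, 0, 0, 0, -0.6, -0.243, 0.006, 0, 0, 0, -0.6, -0.243, 0.006, 0, 0, 0, -0.6, -0.243, 0.006, 0, 0, 0, -0.6])

```text
t: 9.88
ee_pos: [0.5377, -0.0728, 0.188]
ee_rot: [[-0.237, 0.971, -0.006], [0.971, 0.237, -0.001], [0.001, -0.006, -1.0]]
force: [-6.2, 0.5, 6.3]
finger_gap: 0.363
grasp_force: 43.8
```

servo_tool(commands=[-0.243, 0.006, 0, 0, 0, -0.6, -0.243, 0.006, 0, 0, 0, -0.6, -0.243, 0.006, 0, 0, 0, -0.6, -0.243, 0.006, 0, 0, 0, -0.6, -0.243, 0.006, 0, 0, 0, -0.6, -0.243, 0.006, 0, 0, 0, -0.6, -0.243, 0.006, 0, 0, 0, -0.6, -0.243, 0.006, 0, 0, 0, -0.6, 0, 0, 0, 0, 0, 0, 0, 0, 0, 0, 0, 0])

```text
t: 10.72
ee_pos: [0.5573, -0.1172, 0.1881]
ee_rot: [[-0.611, 0.792, -0.009], [0.792, 0.611, -0.003], [0.003, -0.009, -1.0]]
force: [-9.7, -0.3, 8.5]
finger_gap: 0.359
grasp_force: 43.8
```

```bash
python3 st.py; python3 - <<'E'
from cell import env
import cv2
for n in('scene','top'):
    cv2.imwrite(f'pics/{n}2.png',cv2.resize(env.grab_frame(n)['image'][60:330,130:490,::-1],(800,600)))
E
```

```text
10.7167 [-248.4 -139.5  188.1] r 118.8 ang 1.651 toolyaw 1.677 [-9.7 -0.3  8.5] toolF [ 5.7 -8.  -8.4] [-0.03  1.82  0.34] 0.35929536517167043 [ 0.56  0.64 -0.64  1.72  0.46  0.94  0.4 ]
```

View pics/scene2.png

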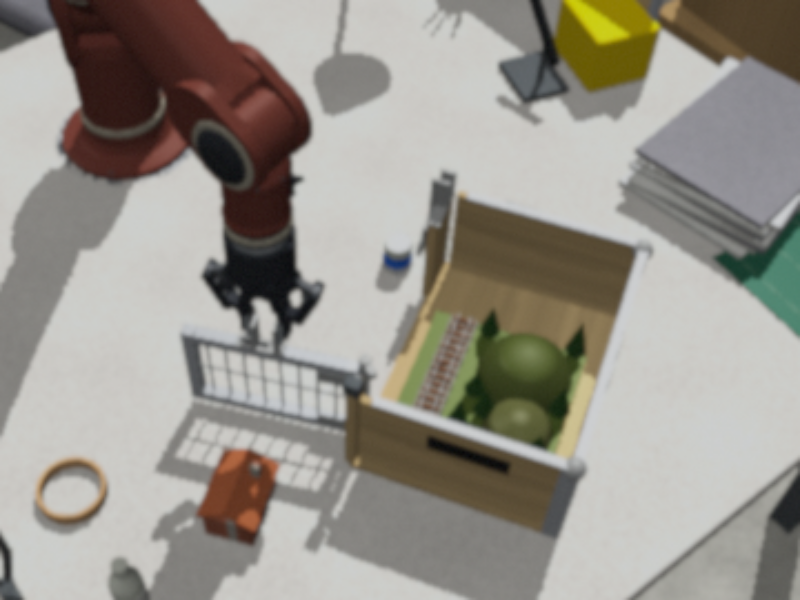

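View pics/top2.png

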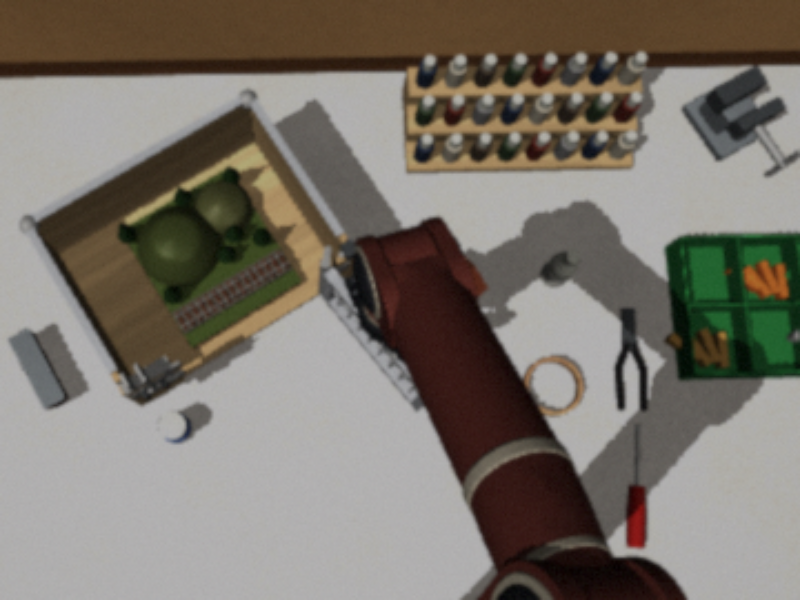

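The pictures show the gate held wide open by its tabs, running from (360,380) to (190,340) in the scene view. That is about 1.65 rad. The post catch is pinched back and the other things are where they were.

```bash
python3 -c "
from cell import env
print(env.hand_in())"
```

```text
the job is handed in; nothing more can be done
None
```

I pinched the post catch fully back, squeezed the gate catch, and swung the gate past its check to about 1.65 rad, just beyond square; I handed in at about 11 s with the gripper still holding it there and, as far as the last pictures show, nothing else moved.

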